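# Bench check of a clutch slave cylinder

## Task

Check the reconditioned clutch slave cylinder in the leaning test stand: draw its transport pin out sideways and lay it in the stand's slotted notch, then press the push-rod in through its stroke, feeling for a rise in resistance. If it runs fully home, stand the cylinder upright on its closed end in the green tray; if it stiffens part-way, do not force it, leave the rod where it stopped and stand the cylinder upright in the red tray instead. Leave the other parts on the bench alone.

Things in the scene. Friction and masses are not known exactly. Their poses are not given: they have to be found in the camera images.
- stand: Fixed blue test stand. Origin: centre of the underside of its base plate (134 x 150 x 12 mm, x by y). On it a dark grey socket block whose axis leans 35 deg from vertical, upper end towards the stand's -x, in the plane y = -30 mm; and at y = 32 to 66 mm a blue block (36 mm along x) with an open-topped slot along y, the parking notch.
- socket (a point): Centre of the socket's floor, (28, -30, 38) mm in the stand's frame; same axes as the stand. The socket is a round blind hole, 38 mm in diameter and 38 mm deep along the leaning axis, in a block 58 x 58 mm wide. The cylinder sits in it and comes out along the leaning axis.
- notch (a point): Where the middle of the pin's shank lies when parked: halfway along the slot, 58 mm above the table, (-24, 49, 58) mm in the stand's frame; same axes as the stand. The slot is 10 mm wide, 34 mm long (along the stand's y), open upwards, floor at 55 mm, top of the block at 70 mm; its upper 6 mm flare at 45 deg.
- cylinder: Loose clutch slave cylinder, grey cast aluminium, about 0.4 kg. Origin: centre of its flat closed end; z along its axis to the rod end. Barrel 36 mm in diameter, z = 0 to 80 mm (z under 38 mm in the socket); two-ear flange 74 (x) by 24 mm (y) at z = 41 to 49; port boss, +x side, z = 55 to 69, out to x = 33. At the start z leans 35 deg to the stand's -x and y lies along the stand's y.
- pin_bore (a point): Centre of the bore for the pin, on the cylinder's axis at z = 90 mm, running along the cylinder's y through its square gland (28 x 28 mm, z = 80 to 100 mm; bore 8 x 8 mm) and through the push-rod; same axes as the cylinder.
- grip (a point): Point on the cylinder's axis at z = 70 mm, where the bare barrel can be gripped across y (barrel free from z = 49 to 80 mm); same axes as the cylinder.
- rod_top (a point): Centre of the flat top of the push-rod's steel button (17 mm in diameter, on a 14 mm rod); z points out along the axis. On the cylinder's axis at z = 131 mm when the rod is fully out, 105 mm when fully home.
- rod (a joint): Push-rod travel, m: 0 out (start), 0.026 fully home. It stays where left. A sound rod drags a steady 5 N up to its solid end stop. A bad one also drags 5 N at first, then from about 12 mm on it stiffens by 2 N per mm and locks solid at 18 mm. Short of home never push over 20 N: stop a bad one at 9 to 15 N, which is felt at 14 to 17 mm. Nothing outside tells which kind it is; both occur.
- pin: Loose transport pin, 30 g: steel shank 6 mm in diameter, 46 mm along the pin's -y, 12 mm collar, orange ribbed knob. Origin: centre of the collar's inner face, where the shank begins. At first the shank lies level through gland and rod along the stand's y, knob on the stand's +y side, and blocks the rod. Draw it to the stand's +y: clear after 46 mm. It balances 11 mm from the collar, in the shank.
- pin_knob (a point): Centre of the pin's orange knob, 14 mm in diameter, 24 mm long (pin y = 4 to 28 mm); same axes as the pin.
- pin_mid (a point): Point on the shank's centre line 19 mm from the collar (pin y = -19 mm); same axes as the pin. It comes to the notch point when the pin is parked, knob still to the stand's +y, the collar just outside the slotted block.
- good_tray: Fixed green tray for cylinders that pass, 125 x 155 mm (x by y) and 42 mm high, walls 4 mm, floor 4 mm thick. Origin: centre of its underside. A small lip on its -x side.
- reject_tray: Fixed red tray for rejects, of the same shape. The two trays may have changed places.
- drum: Bystander: steel clutch drum, open at the top, 94 mm in diameter, 46 mm high. Origin: centre of its underside.
- gear: Bystander: steel sun gear, 62 mm in diameter, 22 mm high, with a 50 mm high hub. Origin: centre of its underside.
- fluid: Bystander: white fluid bottle with a red cap, 56 mm in diameter, 125 mm high. Origin: centre of its underside.

How it is judged:
By the outcome, as a careful person would: the job done as asked, in the order asked, and still so for the second after the job is handed in, with the robot touching nothing.
It also fails if it takes over 72 s, if anything falls off the work surface, if the arm or the gripper's body presses on something with over 40 N, if the wrist force passes 120 N, or if a joint passes its speed limit or range.

## Robot

A 6-joint arm with a two-finger parallel gripper is mounted at the origin on the work surface. World frame = base frame: x ahead of the robot, y to its left, z up, the work surface at z = 0. Lengths are in mm, angles in rad, forces in N, time in s.
With the tool pointing down it reaches from about 400 to 925 mm from the base axis. Payload 12.5 kg.
Tool frame: the origin (TCP) lies between the finger pads; the fingertips stand 11 mm ahead of it and the grasp point (between the pads) lies 8 mm behind it (env.tip_extent is the distance from the TCP to the fingertips, in mm); x points along the fingers, z is the direction in which the jaws open and shut, and the axes are right-handed (so a half turn about x gives the same grasp; the last joint's range is limited). The gripper opens to 95 mm and grips with 3 to 60 N. Pads are 20 mm wide; open, the fingers measure 119 mm over their backs; the gripper's body (75 mm by 180 mm) begins 59 mm behind the grasp point.
Start: joints at [1.07, 0.491, 1.559, -0, 1.092, -0.106], TCP at [240.375, 576.945, 225.661] pointing down, gripper open.
Joint ranges: [-3.1, 3.1], [-0.84, 2.19], [0.05, 2.79], [-1.13, 4.28], [0.06, 2.93], [-2.69, 2.69]. Speed limits (rad/s): [2.22, 2.22, 2.79, 3.14, 3.14, 3.14].

## Interface

Orientations are given as [roll, pitch, yaw] about the fixed x, y, z axes, in that order (R = Rz(yaw) Ry(pitch) Rx(roll)).
In Python, from cell import status, imaging, env gives the robot as it stands. The module is installed in compiled form; this text tells all that it offers.
- The arm moves only by the tool apply_moves, never from a script. Its argument "increments" is a list of rows, each a list of 5 numbers: the closure, from 0 (fully open) to 1 (shut), then the shift along the tool's x, y, z in mm, then the turn about the tool's x in degrees. A call has 1 to 10 rows; each row shifts and turns the commanded pose from where the row before left it, along the tool's axes as they then stand; what a row does not reach is not made up. A row lasts 1/10 s, in which the tool goes at most 50 mm and 8.59 degrees, less where a joint would pass 70% of its speed; a pose out of reach is approached as far as the arm can. A call with a gripper value outside its range is refused whole. The fingers move at their own pace and stop on an object; the grip force is fixed at half the most. Time passes only in rows, so rows that do not move let the fingers close. It gives the time, the measured TCP pose, the force and the opening at its end, in the units of the state.
- status.state(): the state, without advancing time (a new reading comes with each control period).
- imaging.read_camera(name): name is "side" or "top"; returns a dict with "pixels" (400x640x3 uint8, red, green, blue), "fovy" (degrees; the focal length in pixels is half the picture's height over the tangent of half this angle, whatever the lens; pixels are square), "cx", "cy" (the principal point, pixels), "distortion" ([k1, k2, p1, p2, k3] as OpenCV has them; the pictures are not rectified), "R" (3x3) and "t" (3): a world point X has camera coordinates R X + t. Camera axes: x right, y down, z forward; pixel columns grow to the right and rows downward; lengths in mm; the calibration is good to about 2 mm. A picture is of the moment at which its call begins. There is no depth.
- env.job_done(): hands the job in, once; it reports no verdict.
The state is a dict: "t": time; "joints": joint angles; "qvel": joint speeds; "tau": joint torques, N m; "eef_pos": TCP position; "tcp_rot": TCP orientation; "ft_force": force on the tool from outside, world axes, zero at the start; "moment": the same for the moment, N m; "opening": opening from 0.0 (shut) to 1.0 (fully open).
Only numpy, scipy, OpenCV 4.12 (cv2) and the standard library are available. Lean on these libraries where they do the work, as an engineer would, in place of code of your own. Each camera call takes 0.05 s, during which the arm holds its last target. There are 200 camera calls.

## Working session

There is one attempt and no reset: what is moved stays moved. The work goes in short steps, Python scripts to look and compute and a tool call to move; the robot and the scene stay as the last step left them, time stands still between calls to the robot, and variables do not carry over. Pictures are saved under pics/ and viewed, about 8 in all and at most 12, crops included, and the job is handed in when it is done.

Besides the shell and the picture viewer there is one more tool, called after ">>>" as a command line: name --pt "numbers of a row" for each row, then --argument value for the rest. apply_moves: Moves the arm, as the interface text tells. Its arguments: {"type":"object","properties":{"increments":{"type":"array"}},"required":["increments"]}

```bash
mkdir -p pics; ls; python3 - <<'E'
from cell import status, imaging, env
import cv2,numpy as np
print(status.state())
for n in("side","top"):
    c=imaging.read_camera(n); cv2.imwrite(f"pics/{n}0.png",c["pixels"][:,:,::-1])
    print({k:v for k,v in c.items() if k!="pixels"})
E
```

```text
pics
{'t': 0.0, 'joints': array([ 1.07037382e+00,  4.91566748e-01,  1.55945867e+00,  6.32653284e-06,
        1.09170761e+00, -1.05587340e-01]), 'qvel': array([-0.00041978,  0.00080257,  0.00127622,  0.00026655, -0.00131565,
        0.00223336]), 'tau': array([ 2.86881921e-03, -6.12672687e+01, -2.58178926e+01,  6.93400763e-02,
        4.81777894e-02, -1.62498009e-04]), 'eef_pos': array([240.26559001, 576.71491166, 225.05410619]), 'tcp_rot': array([ 3.03108509,  1.56965594, -2.07614198]), 'ft_force': array([-0.02704815,  0.03129214,  0.57315937]), 'moment': array([ 0.05145222, -0.00993793, -0.03284215]), 'opening': 0.9987457122043105}
{'fovy': 54.646064371166226, 'cx': 320.6951033068878, 'cy': 194.10454274503638, 'distortion': array([0.01252729, 0.        , 0.        , 0.        , 0.        ]), 'R': array([[ 0.9428566 , -0.333182  ,  0.00334514],
       [-0.22714541, -0.65006879, -0.72513139],
       [ 0.2437753 ,  0.68293508, -0.68860241]]), 't': array([-586.19852651,  202.27135551,  794.28538994])}
{'fovy': 45.48588486304559, 'cx': 320.82565143721274, 'cy': 188.29612852266476, 'distortion': array([0.02827743, 0.        , 0.        , 0.        , 0.        ]), 'R': array([[ 0.00138073, -0.99984427,  0.0175933 ],
       [-0.98834849, -0.00404217, -0.15215425],
       [ 0.15220167, -0.01717822, -0.98820016]]), 't': array([ -11.48390816,  618.3808546 , 1051.6874458 ])}
```

View pics/side0.png

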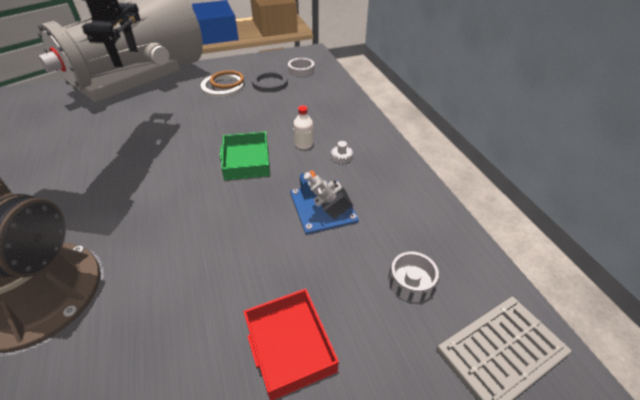

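View pics/top0.png

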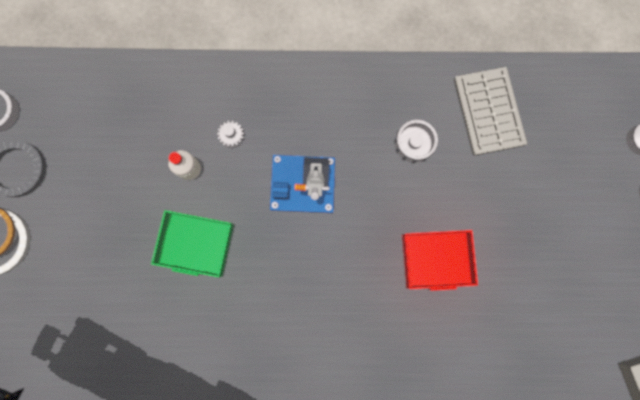

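The side view shows the stand at about (325,205), the green tray at (245,155) and the red tray at (290,342). The top view shows the stand at about (303,184) with the orange knob at (300,188), green at (193,244) and red at (440,260). Next I measure these.

```bash
cat > h.py <<'E'
from cell import status, imaging, env
import cv2,numpy as np
from scipy.spatial.transform import Rotation as Ro
def cam(n):
    c=imaging.read_camera(n); f=200/np.tan(np.radians(c["fovy"]/2))
    c["K"]=np.array([[f,0,c["cx"]],[0,f,c["cy"]],[0,0,1]]); c["rgb"]=c["pixels"]; c["hsv"]=cv2.cvtColor(c["pixels"],cv2.COLOR_RGB2HSV); return c
def ray(c,p):
    u=cv2.undistortPoints(np.array(p,float).reshape(-1,1,2),c["K"],c["distortion"]).reshape(-1,2)
    d=np.c_[u,np.ones(len(u))]@c["R"]; return -c["R"].T@c["t"], d/np.linalg.norm(d,axis=1)[:,None]
def onz(c,p,z):
    o,d=ray(c,p); return o+d*((z-o[2])/d[:,2])[:,None]
def tri(c1,p1,c2,p2):
    o1,d1=ray(c1,[p1]);o2,d2=ray(c2,[p2]);d1=d1[0];d2=d2[0]
    s=np.linalg.lstsq(np.c_[d1,-d2],o2-o1,rcond=None)[0]
    a=o1+s[0]*d1;b=o2+s[1]*d2; return (a+b)/2,np.linalg.norm(a-b)
def proj(c,X):
    return cv2.projectPoints(np.array(X,float).reshape(-1,1,3),cv2.Rodrigues(c["R"])[0],c["t"],c["K"],c["distortion"])[0].reshape(-1,2)
def mask(c,lo,hi,roi=None):
    m=cv2.inRange(c["hsv"],np.array(lo),np.array(hi))
    if roi: z=np.zeros_like(m); x0,y0,x1,y1=roi; z[y0:y1,x0:x1]=m[y0:y1,x0:x1]; m=z
    return m
def big(m):
    return max(cv2.findContours(m,cv2.RETR_EXTERNAL,cv2.CHAIN_APPROX_NONE)[0],key=cv2.contourArea)
def cen(m):
    M=cv2.moments(m,True); return np.array([M["m10"],M["m01"]])/M["m00"], M["m00"]
E
cat > m1.py <<'E'
from h import *
np.set_printoptions(precision=1,suppress=True)
T=cam("top");S=cam("side")
def rect(c,m,z):
    P=onz(c,big(m).reshape(-1,2),z)[:,:2].astype(np.float32); return cv2.minAreaRect(P)
for n,c,roi in(("top",T,(250,140,350,230)),("side",S,(280,160,370,240))):
    m=mask(c,(100,120,50),(125,255,255),roi); print(n,"stand",rect(c,m,12))
    hull=cv2.convexHull(big(m)); print(cv2.approxPolyDP(hull,4,True).reshape(-1,2).tolist())
for nm,lo,hi in(("green",(50,120,40),(75,255,255)),("red",(0,180,60),(5,255,255))):
    for n,c in(("top",T),("side",S)):
        print(nm,n,rect(c,mask(c,lo,hi,(150,200,500,300) if n=="top" else (200,120,350,400)),42 if n=="top" else 42))
k=[cen(mask(c,(6,120,120),(18,255,255),roi)) for c,roi in((T,(250,140,350,230)),(S,(280,160,370,240)))]
print(k, tri(T,k[0][0],S,k[1][0]))
a=cv2.resize(T["rgb"][140:230,255:350],None,fx=6,fy=6,interpolation=cv2.INTER_CUBIC)
cv2.imwrite("pics/topc.png",a[:,:,::-1])
a=cv2.resize(S["rgb"][160:240,280:370],None,fx=7,fy=7,interpolation=cv2.INTER_CUBIC)
cv2.imwrite("pics/sidec.png",a[:,:,::-1])
E
python3 m1.py
```

```text
top stand ((635.8248901367188, 33.43190002441406), (147.62046813964844, 132.0356903076172), 87.77944946289062)
[[273, 162], [281, 156], [300, 156], [333, 164], [332, 205], [327, 211], [271, 209]]
side stand ((607.3721313476562, 40.44660186767578), (121.59483337402344, 219.5449676513672), 20.946056365966797)
[[301, 174], [357, 220], [306, 232], [291, 194]]
green top ((489.79412841796875, 281.48992919921875), (159.16903686523438, 129.1852569580078), 79.09830474853516)
green side ((489.9082336425781, 262.1299743652344), (195.99012756347656, 128.5154266357422), 79.54898834228516)
red top ((455.1173095703125, -279.4385681152344), (126.72723388671875, 156.5044708251953), 3.376528263092041)
red side ((459.0428466796875, -287.7032470703125), (128.06930541992188, 166.1231689453125), 3.4182167053222656)
[(array([300. , 186.8]), 48.0), (array([312.2, 173.3]), 20.0)] (array([611.8,  35.9, 120.3]), np.float64(3.2149167497031956))
```

View pics/topc.png

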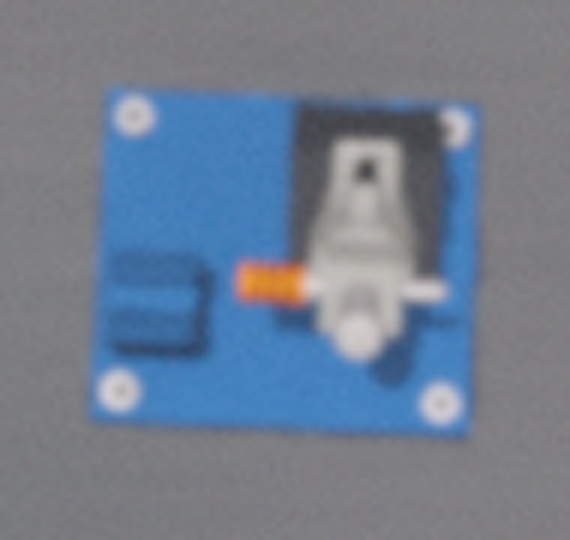

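View pics/sidec.png

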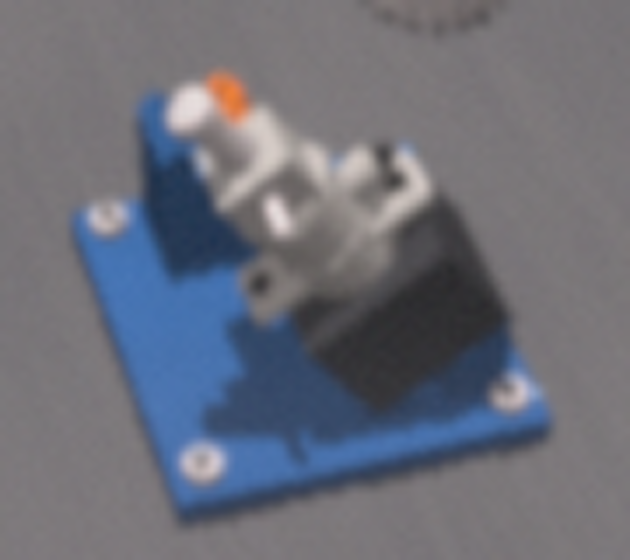

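The crops show the base plate's four screws, the knob left of the gland and the notch block at left. The reading fits a yaw of about -2°. I'll refine it with the screw centres in both views and work out the tool axes.

```bash
cat >> h.py <<'E'
np.set_printoptions(precision=2,suppress=True)
def st():
    s=status.state(); R=Ro.from_euler("xyz",s["tcp_rot"]).as_matrix(); return s,R
E
python3 - <<'E'
from h import *
T=cam("top");S=cam("side")
print(onz(T,[(277.3,159.5),(330.5,161.3),(274.7,205),(328.3,207.2)],14))
print(onz(S,[(295.3,191),(309,226.1),(352.6,216)],14))
s,R=st();print(R)
a=np.radians(-2.2);C=np.array([635.8,33.4,0])
Rz=Ro.from_euler("z",a).as_matrix()
for n,p in dict(knob=(-23.6,0,111.7),button=(-47.1,-30,145.3),bore=(-23.6,-30,111.7),notch=(-24,49,58)).items():
    X=C+Rz@p; print(n,X,proj(T,X),proj(S,X))
E
```

```text
[[692.83  93.85  14.  ]
 [689.1  -33.47  14.  ]
 [583.28  98.31  14.  ]
 [578.48 -28.09  14.  ]]
[[588.38 102.26  14.  ]
 [583.94 -24.25  14.  ]
 [693.44 -28.06  14.  ]]
[[-0.   -0.92  0.38]
 [-0.    0.38  0.92]
 [-1.    0.   -0.  ]]
knob [612.22  34.31 111.7 ] [[300.99 186.53]] [[311.99 176.67]]
button [587.58   5.23 145.3 ] [[314.44 195.72]] [[305.3  175.71]]
bore [611.07   4.33 111.7 ] [[314.83 187.11]] [[315.74 185.05]]
notch [613.7   83.29  58.  ] [[280.02 189.47]] [[306.54 180.68]]
```

```bash
cat > plan.py <<'E'
import sys
from h import *
C=np.array([638,35,0.]);a=-2.2;Rz=Ro.from_euler("z",a,degrees=True).as_matrix()
def W(p): return C+Rz@np.array(p,float)
def plan(target):
    s,R=st(); print("pos",s["eef_pos"],"zyaw",np.degrees(np.arctan2(R[1,2],R[0,2])),"f",s["ft_force"],"open",s["opening"],"t",s["t"])
    print("to",target,"tool shift",R.T@(target-s["eef_pos"]))
if __name__=="__main__":
    v=list(map(float,sys.argv[2:5])); plan(W(v) if sys.argv[1]=="s" else np.array(v))
E
python3 plan.py s -23.6 2 190
```

```text
pos [240.32 576.87 225.46] zyaw 67.38235619492569 f [-0.29  0.29 -0.27] open 0.9983122978548876 t 0.3
to [614.49  37.9  190.  ] tool shift [  35.56 -552.67 -353.6 ]
```

>>> apply_moves --pt "0 0 -34.5 -22 0" --pt "0 0 -34.5 -22 0" --pt "0 0 -34.5 -22 0" --pt "0 0 -34.5 -22 0" --pt "0 0 -34.5 -22 0" --pt "0 0 -34.5 -22 0" --pt "0 0 -34.5 -22 0" --pt "0 0 -34.5 -22 0" --pt "0 0 -34.5 -22 0" --pt "0 0 -34.5 -22 0"

```text
t: 1.3
eef_pos: [475.0, 239.7, 225.8]
tcp_rot: [-0.556, 1.57, 0.62]
ft_force: [0.1, -0.1, -0.6]
opening: 1.002
```

>>> apply_moves --pt "0 0 -34.5 -22 0" --pt "0 0 -34.5 -22 0" --pt "0 0 -34.5 -22 0" --pt "0 0 -34.5 -22 0" --pt "0 0 -34.5 -22 0" --pt "0 0 -34.5 -22 0" --pt "0.3 0 0 0 8" --pt "0.5 0 0 0 8" --pt "0.5 0 0 0 8" --pt "0.5 0 0 0 8"

```text
t: 2.3
eef_pos: [614.5, 39.5, 225.5]
tcp_rot: [2.024, 1.571, 2.636]
ft_force: [-0.3, 0.3, -0.6]
opening: 0.722
```

>>> apply_moves --pt "0.5 0 0 0 8" --pt "0.5 0 0 0 8" --pt "0.5 0 0 0 8" --pt "0.5 0 0 0 8" --pt "0.5 0 0 0 5.6" --pt "0.5 0 0 0 0"

```text
t: 2.9
eef_pos: [614.5, 39.7, 225.6]
tcp_rot: [2.426, 1.571, 2.385]
ft_force: [-0.1, 1.0, 0.3]
opening: 0.501
```

```bash
python3 plan.py s -23.6 2 190; python3 - <<'E'
from h import *
T=cam("top");S=cam("side")
a=np.hstack([cv2.resize(c["rgb"][y:y+90,x:x+66],None,fx=6,fy=6,interpolation=cv2.INTER_CUBIC) for c,x,y in((T,275,140),(S,280,150))])
cv2.imwrite("pics/c3.png",a[:,:,::-1])
E
```

```text
pos [614.49  39.73 225.56] zyaw -2.2977466369215787 f [-0.12  0.99  0.29] open 0.5014533697083629 t 2.9
to [614.49  37.9  190.  ] tool shift [35.56 -1.82  0.08]
```

View pics/c3.png

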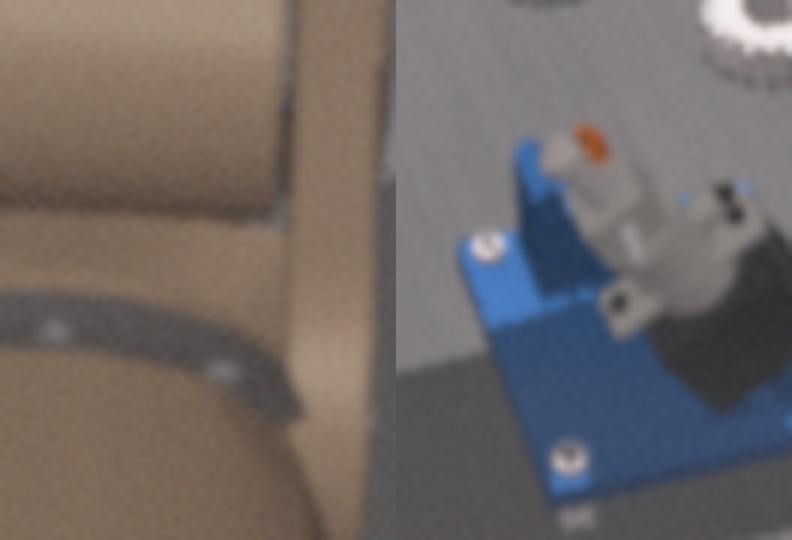

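Only the side view is useful here, because the arm hides the top one. It shows the knob at about (313,174), just right of the button. Going down to straddle the knob.

>>> apply_moves --pt "0.5 20 -1 0 0" --pt "0.5 20 0 0 0" --pt "0.5 20 0 0 0" --pt "0.5 15 0 0 0" --pt "0.5 15 0 0 0" --pt "0.5 12 0 0 0" --pt "0.5 10 0 0 0" --pt "0.5 0 0 0 0"

```text
t: 3.8
eef_pos: [614.0, 38.7, 112.5]
tcp_rot: [3.086, 1.569, 3.048]
ft_force: [0.8, -0.1, -0.5]
opening: 0.498
```

```bash
python3 plan.py s -23.6 2 112; python3 - <<'E'
from h import *
S=cam("side")
a=cv2.resize(S["rgb"][130:230,255:375],None,fx=6,fy=6,interpolation=cv2.INTER_CUBIC)
for p in ([0,0,11]),: pass
cv2.imwrite("pics/c4.png",a[:,:,::-1])
s,R=st()
for dz in(-23.5,23.5): print(proj(S,s["eef_pos"]+R@np.array([11,0,dz])))
E
```

```text
pos [614.05  38.72 112.46] zyaw -2.1767044957080848 f [ 0.78 -0.1  -0.48] open 0.4978929708020392 t 3.8
to [614.49  37.9  112.  ] tool shift [ 0.45 -0.79  0.48]
[[302.57 180.3 ]]
[[321.97 176.4 ]]
```

View pics/c4.png

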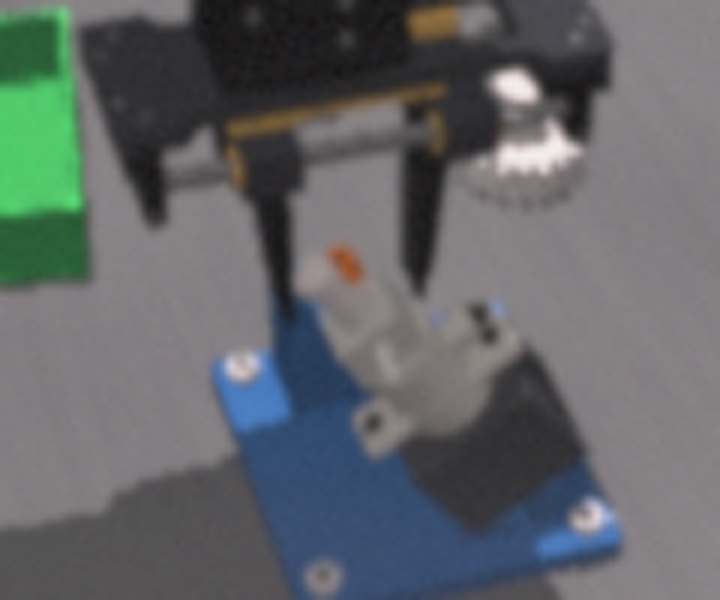

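The fingers straddle the knob, with tips at about (303,183) and (325,179) and the knob at (312,174). Closing.

>>> apply_moves --pt "0.75 0 0 0 0" --pt "0.78 0 0 0 0" --pt "0.8 0 0 0 0" --pt "0.8 0 0 0 0"

```text
t: 4.25
eef_pos: [614.6, 38.7, 114.0]
tcp_rot: [0.145, 1.57, 0.106]
ft_force: [0.0, 0.5, -0.1]
opening: 0.232
```

>>> apply_moves --pt "0.85 0 0 0 0" --pt "0.85 0 0 0 0" --pt "0.9 0 0 0 0" --pt "0.9 0 0 0 0"

```text
t: 4.65
eef_pos: [614.5, 38.7, 113.7]
tcp_rot: [2.267, 1.571, 2.228]
ft_force: [-1.7, -0.1, 1.5]
opening: 0.141
```

>>> apply_moves --pt "1 0 0 0 0" --pt "1 0 0 0 0" --pt "1 0 5 0 0" --pt "1 0 10 0 0"

```text
t: 5.05
eef_pos: [615.1, 53.7, 113.6]
tcp_rot: [-2.464, 1.571, -2.504]
ft_force: [0.0, -0.5, 1.0]
opening: 0.143
```

>>> apply_moves --pt "1 0 10 0 0" --pt "1 0 10 0 0" --pt "1 0 10 0 0" --pt "1 0 10 0 0" --pt "1 0 15 0 0" --pt "1 0 14 0 0" --pt "1 0 0 0 0" --pt "1 0 0 0 0"

```text
t: 5.85
eef_pos: [617.7, 123.1, 113.6]
tcp_rot: [-1.176, 1.571, -1.214]
ft_force: [0.6, -0.3, 0.0]
opening: 0.141
```

```bash
python3 plan.py s -24 84 58; python3 - <<'E'
from h import *
S=cam("side");T=cam("top")
a=np.hstack([cv2.resize(c["rgb"][y:y+90,x:x+66],None,fx=6,fy=6,interpolation=cv2.INTER_CUBIC) for c,x,y in((T,270,145),(S,275,145))])
cv2.imwrite("pics/c5.png",a[:,:,::-1])
E
```

```text
pos [617.69 123.1  113.57] zyaw -2.163254688237219 f [ 0.6  -0.35  0.03] open 0.14129236898986552 t 5.85
to [617.24 119.86  58.  ] tool shift [55.57 -3.25 -0.32]
```

View pics/c5.png

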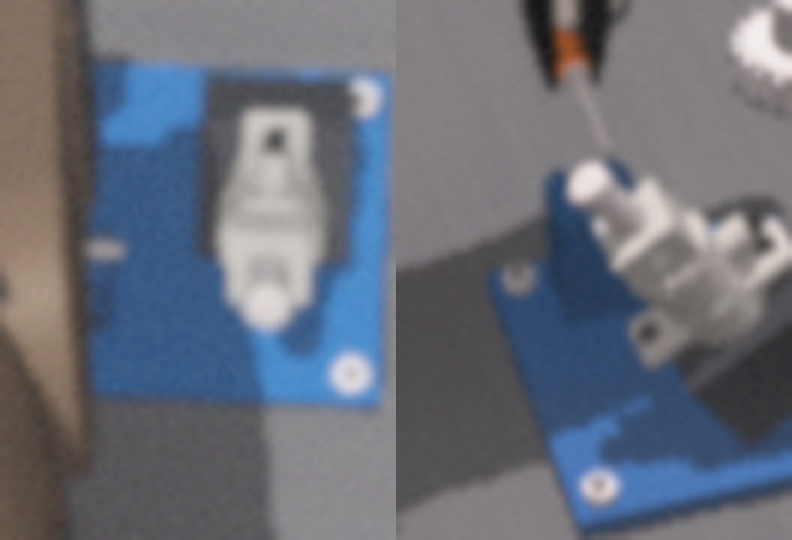

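The pin is out, straight in the jaws, with its tip at about (290,187) in the top view. Lowering it into the notch.

>>> apply_moves --pt "1 10 -0.5 -0.4 0" --pt "1 10 0 0 0" --pt "1 10 0 0 0" --pt "1 8 0 0 0" --pt "1 6 0 0 0" --pt "1 5 0 0 0" --pt "1 0 0 0 0"

```text
t: 6.65
eef_pos: [617.1, 122.2, 63.9]
tcp_rot: [-3.086, 1.57, -3.125]
ft_force: [-0.5, -0.4, -0.3]
opening: 0.138
```

>>> apply_moves --pt "1 3 0 0 0" --pt "1 0 0 0 0" --pt "1 0 0 0 0"

```text
t: 6.95
eef_pos: [617.5, 122.2, 61.9]
tcp_rot: [0.29, 1.57, 0.251]
ft_force: [-1.0, -0.2, 0.3]
opening: 0.137
```

>>> apply_moves --pt "1 1 0 0 0" --pt "1 0.5 0 0 0" --pt "1 0 0 0 0"

```text
t: 7.25
eef_pos: [617.5, 122.2, 60.9]
tcp_rot: [0.157, 1.57, 0.118]
ft_force: [-1.9, -0.3, 6.2]
opening: 0.137
```

```bash
python3 - <<'E'
from h import *
S=cam("side");T=cam("top")
a=np.hstack([cv2.resize(c["rgb"][y:y+75,x:x+55],None,fx=7,fy=7,interpolation=cv2.INTER_CUBIC) for c,x,y in((T,265,150),(S,280,145))])
cv2.imwrite("pics/c6.png",a[:,:,::-1])
E
```

```text
(no output)
```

View pics/c6.png

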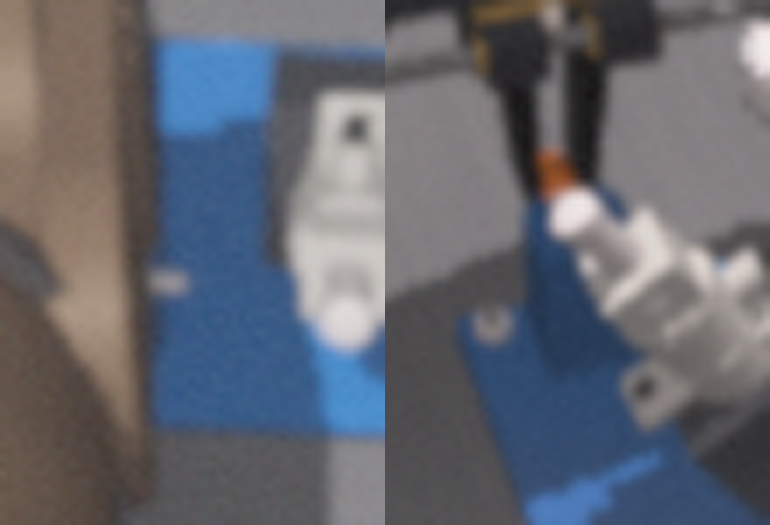

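The contact is 6 N at the expected depth, and the pin tip sticks out past the block at about (290,190), lined up with the slot. Releasing, rising and turning.

>>> apply_moves --pt "0.8 0 0 0 0" --pt "0.6 0 0 0 0" --pt "0.6 0 0 0 0" --pt "0.6 -10 0 0 0" --pt "0.6 -25 0 0 0" --pt "0.6 -40 0 0 0" --pt "0.7 -40 0 0 0" --pt "0.8 -15 0 0 0" --pt "0.9 0 0 0 0"

```text
t: 8.25
eef_pos: [618.2, 122.3, 193.3]
tcp_rot: [0.14, 1.566, 0.101]
ft_force: [-0.2, -0.2, 0.2]
opening: 0.202
```

```bash
python3 plan.py s -66.5 -30 174; python3 -c "
from h import *
print(st()[0]['joints'])
S=cam('side');a=cv2.resize(S['rgb'][145:215,270:370],None,fx=7,fy=7,interpolation=cv2.INTER_CUBIC)
cv2.imwrite('pics/c7.png',a[:,:,::-1])"
```

```text
pos [618.18 122.27 193.32] zyaw -2.2155321198826794 f [-0.15 -0.25  0.17] open 0.20179116864944568 t 8.25
to [570.4    7.57 174.  ] tool shift [  19.03 -116.47  -43.4 ]
[0.09 0.53 1.59 0.   1.02 0.13]
```

View pics/c7.png

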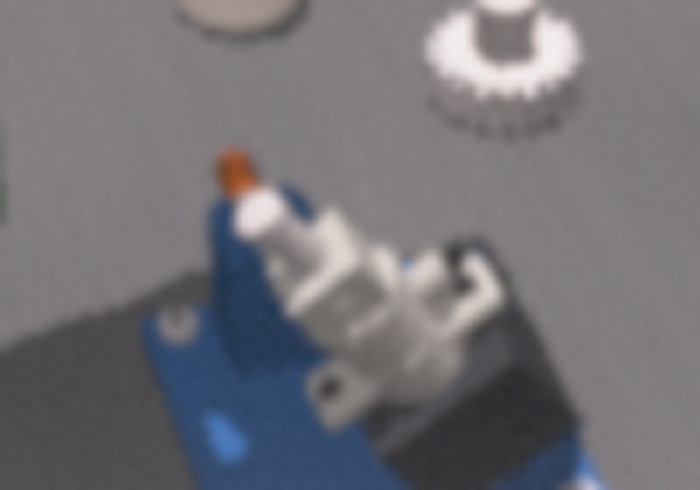

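The pin stays in the notch, with its knob at (303,170) behind the block. Moving over the button.

>>> apply_moves --pt "1 0 -23.3 -8.7 0" --pt "1 0 -23.3 -8.7 0" --pt "1 0 -23.3 -8.7 0" --pt "1 0 -23.3 -8.7 0" --pt "1 0 -23.3 -8.7 0" --pt "1 0 0 0 -8.2" --pt "1 0 0 0 -8.2" --pt "1 0 0 0 -8.2" --pt "1 0 0 0 -8.2" --pt "1 0 0 0 -8.2"

```text
t: 9.3
eef_pos: [568.7, 7.4, 188.5]
tcp_rot: [2.318, 1.568, 3.0]
ft_force: [-0.6, -0.6, 0.4]
opening: 0.003
```

>>> apply_moves --pt "1 3 0 0 -8.2" --pt "1 3 0 0 -8.2" --pt "1 3 0 0 -8.2" --pt "1 3 0 0 -8.2" --pt "1 3 0 0 -8.2" --pt "1 3 0 0 -8" --pt "1 0 0 0 0" --pt "1 0 0 0 0"

```text
t: 10.1
eef_pos: [568.9, 7.5, 171.2]
tcp_rot: [1.458, 1.569, 2.986]
ft_force: [-0.3, -0.1, -0.2]
opening: 0.008
```

```bash
python3 plan.py s -66.5 -30 174; python3 -c "
from h import *
S=cam('side');a=cv2.resize(S['rgb'][130:205,270:370],None,fx=7,fy=7,interpolation=cv2.INTER_CUBIC)
cv2.imwrite('pics/c8.png',a[:,:,::-1])"
```

```text
pos [568.95   7.47 171.22] zyaw 87.54139704774666 f [-0.25 -0.05 -0.24] open 0.00846974450835019 t 10.1
to [570.4    7.57 174.  ] tool shift [-2.78 -1.44  0.17]
```

View pics/c8.png

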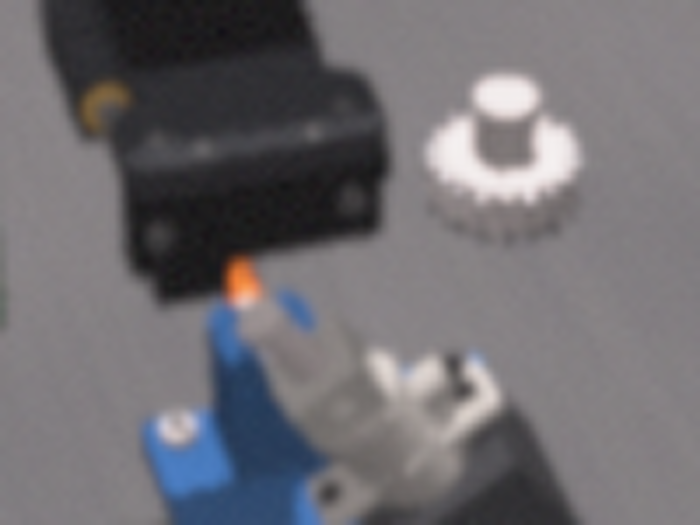

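The closed fingertip's right edge is at about (304,171) and the button's face is at about (307,176), as predicted. Approaching along the lean axis.

>>> apply_moves --pt "1 0 -1.5 0 0" --pt "1 2.46 -1.72 0 0" --pt "1 2.46 -1.72 0 0" --pt "1 2.46 -1.72 0 0" --pt "1 2.46 -1.72 0 0" --pt "1 0 0 0 0"

```text
t: 10.75
eef_pos: [577.8, 7.1, 161.8]
tcp_rot: [1.304, 1.57, 2.835]
ft_force: [0.9, -0.3, 0.3]
opening: 0.004
```

>>> apply_moves --pt "1 1.64 -1.15 0 0" --pt "1 0.82 -0.57 0 0" --pt "1 0 0 0 0"

```text
t: 11.05
eef_pos: [579.5, 7.1, 159.7]
tcp_rot: [0.614, 1.571, 2.146]
ft_force: [0.3, -0.9, 0.0]
opening: 0.005
```

>>> apply_moves --pt "1 0.82 -0.57 0 0" --pt "1 0.82 -0.57 0 0" --pt "1 0 0 0 0"

```text
t: 11.35
eef_pos: [580.6, 7.0, 158.1]
tcp_rot: [0.052, 1.571, 1.584]
ft_force: [-0.3, -0.4, -0.1]
opening: 0.002
```

>>> apply_moves --pt "1 0.82 -0.57 0 0" --pt "1 0.82 -0.57 0 0" --pt "1 0 0 0 0"

```text
t: 11.65
eef_pos: [581.7, 6.9, 156.6]
tcp_rot: [0.793, 1.571, 2.325]
ft_force: [-1.4, 0.1, 3.9]
opening: 0.001
```

Contact (4 N). Pressing on while watching the force.

>>> apply_moves --pt "1 1.64 -1.15 0 0" --pt "1 1.64 -1.15 0 0" --pt "1 0 0 0 0"

```text
t: 11.95
eef_pos: [584.1, 6.9, 153.0]
tcp_rot: [0.405, 1.571, 1.937]
ft_force: [-1.2, 0.6, 3.2]
opening: 0.004
```

>>> apply_moves --pt "1 1.64 -1.15 0 0" --pt "1 1.64 -1.15 0 0" --pt "1 1.64 -1.15 0 0" --pt "1 0 0 0 0"

```text
t: 12.35
eef_pos: [587.6, 6.8, 148.1]
tcp_rot: [0.313, 1.571, 1.845]
ft_force: [-0.9, -0.6, 2.7]
opening: 0.002
```

>>> apply_moves --pt "1 0.82 -0.57 0 0" --pt "1 0.82 -0.57 0 0"

```text
t: 12.55
eef_pos: [588.7, 6.7, 146.7]
tcp_rot: [-1.03, 1.571, 0.502]
ft_force: [-2.3, 0.0, 3.8]
opening: 0.002
```

>>> apply_moves --pt "1 0.82 -0.57 0 0"

```text
t: 12.65
eef_pos: [589.2, 6.7, 145.9]
tcp_rot: [-0.862, 1.571, 0.67]
ft_force: [-1.6, -0.3, 4.4]
opening: 0.008
```

>>> apply_moves --pt "1 0.82 -0.57 0 0"

```text
t: 12.75
eef_pos: [589.8, 6.7, 145.0]
tcp_rot: [-0.694, 1.571, 0.838]
ft_force: [-2.4, -0.1, 4.5]
opening: 0.004
```

>>> apply_moves --pt "1 0.82 -0.57 0 0"

```text
t: 12.85
eef_pos: [590.4, 6.6, 144.2]
tcp_rot: [-0.98, 1.571, 0.552]
ft_force: [-2.9, -0.7, 4.4]
opening: 0.005
```

>>> apply_moves --pt "1 0.82 -0.57 0 0"

```text
t: 12.95
eef_pos: [591.0, 6.6, 143.4]
tcp_rot: [-0.839, 1.571, 0.693]
ft_force: [-2.2, -0.9, 4.4]
opening: 0.004
```

>>> apply_moves --pt "1 0.82 -0.57 0 0"

```text
t: 13.05
eef_pos: [591.5, 6.6, 142.6]
tcp_rot: [-0.898, 1.571, 0.634]
ft_force: [-2.4, 0.1, 4.4]
opening: 0.004
```

At about 17.5 mm the drag is still a steady 5 N (a bad rod would show about 16 N), so it looks sound. On to the end stop.

>>> apply_moves --pt "1 0.82 -0.57 0 0" --pt "1 0.82 -0.57 0 0" --pt "1 0.82 -0.57 0 0"

```text
t: 13.35
eef_pos: [593.2, 6.5, 140.1]
tcp_rot: [-1.009, 1.571, 0.523]
ft_force: [-1.9, 0.0, 5.0]
opening: 0.006
```

>>> apply_moves --pt "1 0.82 -0.57 0 0" --pt "1 0.82 -0.57 0 0" --pt "1 0.82 -0.57 0 0"

```text
t: 13.65
eef_pos: [594.9, 6.5, 137.6]
tcp_rot: [-0.752, 1.571, 0.78]
ft_force: [-1.6, 0.1, 4.3]
opening: 0.001
```

>>> apply_moves --pt "1 0.82 -0.57 0 0"

```text
t: 13.75
eef_pos: [595.5, 6.4, 136.8]
tcp_rot: [-1.291, 1.571, 0.241]
ft_force: [-2.1, -0.2, 4.4]
opening: 0.007
```

>>> apply_moves --pt "1 0.82 -0.57 0 0"

```text
t: 13.85
eef_pos: [596.0, 6.4, 136.0]
tcp_rot: [1.03, 1.571, 2.562]
ft_force: [-4.3, -0.7, 9.1]
opening: 0.006
```

>>> apply_moves --pt "1 0.41 -0.29 0 0" --pt "1 0 0 0 0"

```text
t: 14.05
eef_pos: [596.1, 6.4, 136.0]
tcp_rot: [1.567, 1.571, 3.099]
ft_force: [-5.3, -0.6, 9.2]
opening: 0.003
```

>>> apply_moves --pt "1 0.57 -0.4 0 0" --pt "1 0 0 0 0"

```text
t: 14.25
eef_pos: [596.3, 6.3, 135.8]
tcp_rot: [1.704, 1.57, -3.047]
ft_force: [-6.8, -1.5, 13.5]
opening: 0.005
```

>>> apply_moves --pt "1 -2.5 1.7 0 0" --pt "1 -8 5.7 0 0" --pt "1 -20 0 0 0" --pt "0.8 -20 0 0 0" --pt "0.4 0 0 0 0" --pt "0 0 0 0 0" --pt "0 0 0 0 0" --pt "0 0 0 0 0" --pt "0 0 0 0 0"

```text
t: 15.15
eef_pos: [589.1, 6.7, 184.9]
tcp_rot: [1.434, 1.57, 2.967]
ft_force: [-0.0, -0.6, -1.0]
opening: 0.456
```

```bash
python3 plan.py s -12.1 -30 180;  python3 -c "
from plan import *
plan(W([-12.1,-30,93]))"
```

```text
pos [589.1    6.69 184.9 ] zyaw 87.78043794250902 f [-0.01 -0.59 -0.99] open 0.4556774137856711 t 15.15
to [624.76   5.49 180.  ] tool shift [  4.86 -35.69   0.17]
pos [589.1    6.69 184.9 ] zyaw 87.78043794250902 f [-0.01 -0.59 -0.99] open 0.4556774137856711 t 15.15
to [624.76   5.49  93.  ] tool shift [ 91.86 -35.78   0.16]
```

The rod ran fully home: a solid stop at about 26 mm with about 15 N. So it passes and goes in the green tray. Next I grip the barrel.

>>> apply_moves --pt "0.3 0 -12 0 0" --pt "0.3 0 -12 0 0" --pt "0.3 0 -11.7 0 0" --pt "0.3 20 0 0 0" --pt "0.3 20 0 0 0" --pt "0.3 20 0 0 0" --pt "0.3 15 0 0 0" --pt "0.3 12 0 0 0" --pt "0.3 10 0 0 0" --pt "0.3 0 0 0 0"

```text
t: 16.15
eef_pos: [624.5, 5.3, 87.3]
tcp_rot: [1.46, 1.569, 2.992]
ft_force: [-0.6, 0.3, 0.4]
opening: 0.697
```

>>> apply_moves --pt "0.55 0 0 0 0" --pt "0.58 0 0 0 0" --pt "0.6 0 0 0 0" --pt "0.6 0 0 0 0" --pt "0.62 0 0 0 0" --pt "0.64 0 0 0 0"

```text
t: 16.75
eef_pos: [625.1, 5.5, 88.8]
tcp_rot: [-0.799, 1.57, 0.733]
ft_force: [-0.5, 1.2, 2.7]
opening: 0.373
```

>>> apply_moves --pt "1 0 0 0 0" --pt "1 0 0 0 0" --pt "1 0 0 0 0" --pt "1 -2.46 1.72 0 0" --pt "1 -2.46 1.72 0 0" --pt "1 0 0 0 0"

```text
t: 17.35
eef_pos: [621.6, 5.3, 93.7]
tcp_rot: [-1.628, 1.57, -0.096]
ft_force: [2.3, 2.6, -1.0]
opening: 0.374
```

>>> apply_moves --pt "1 -4.1 2.87 0 0" --pt "1 -4.1 2.87 0 0" --pt "1 -4.1 2.87 0 0" --pt "1 -4.1 2.87 0 0" --pt "1 -4.1 2.87 0 0" --pt "1 -4.1 2.87 0 0" --pt "1 -4.1 2.87 0 0" --pt "1 -4.1 2.87 0 0"

```text
t: 18.15
eef_pos: [597.7, 6.2, 126.4]
tcp_rot: [1.602, 1.569, 3.135]
ft_force: [-0.1, 0.5, -3.8]
opening: 0.374
```

>>> apply_moves --pt "1 -6 4 0 0" --pt "1 -15 4 0 0" --pt "1 -25 0 0 0" --pt "1 -25 0 0 0" --pt "1 -10 0 0 0" --pt "1 0 0 0 0"

```text
t: 18.75
eef_pos: [590.9, 6.6, 209.0]
tcp_rot: [-1.609, 1.568, -0.077]
ft_force: [-0.4, 0.2, -4.5]
opening: 0.371
```

```bash
python3 plan.py w 489.8 281.5 200; python3 -c "
from h import *
print(st()[0]['joints'])
S=cam('side');T=cam('top');a=cv2.resize(S['rgb'][90:230,210:370],None,fx=5,fy=4.2,interpolation=cv2.INTER_CUBIC)
a=cv2.resize(S['rgb'][100:220,220:360],None,fx=5,fy=5,interpolation=cv2.INTER_CUBIC)
cv2.imwrite('pics/c9.png',a[:,:,::-1])
m=mask(S,(50,120,40),(75,255,255),(200,120,300,200)); print(cv2.approxPolyDP(cv2.convexHull(big(m)),3,True).reshape(-1,2).tolist())
m=mask(T,(50,120,40),(75,255,255),(140,200,250,290)); q=cv2.approxPolyDP(cv2.convexHull(big(m)),3,True).reshape(-1,2);print(q.tolist(),onz(T,q,42)[:,:2])
print(onz(S,cv2.approxPolyDP(cv2.convexHull(big(mask(S,(50,120,40),(75,255,255),(200,120,300,200)))),3,True).reshape(-1,2),42)[:,:2])"
```

```text
pos [590.88   6.58 209.02] zyaw 87.78141067116046 f [-0.41  0.21 -4.49] open 0.3708467692384704 t 18.75
to [489.8 281.5 200. ] tool shift [  8.66 111.67 270.8 ]
[-0.1   0.46  1.67  0.    1.01 -1.63]
[[265, 132], [268, 174], [225, 179], [220, 157], [223, 136]]
[[165, 211], [231, 224], [219, 276], [185, 273], [152, 263]] [[565.46 345.1 ]
 [536.09 194.71]
 [419.69 217.79]
 [426.4  293.55]
 [448.56 367.72]]
[[570.03 346.55]
 [532.7  158.31]
 [424.53 175.25]
 [426.63 270.5 ]
 [450.2  366.58]]
```

View pics/c9.png

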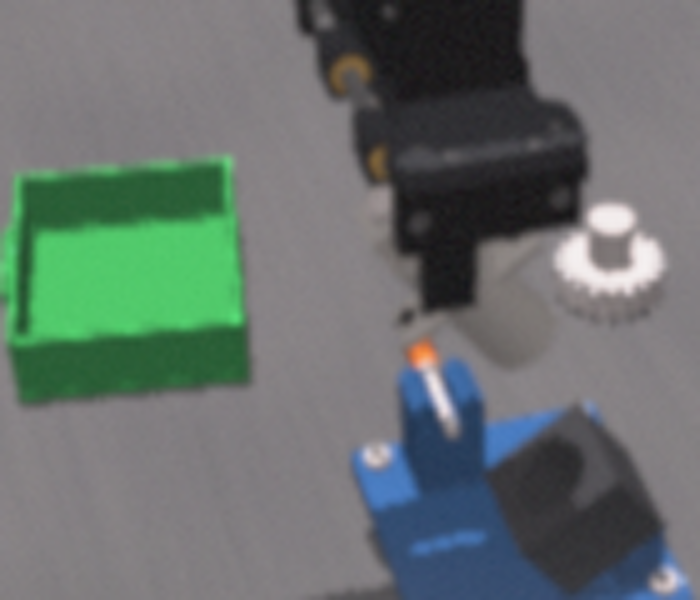

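The cylinder is held at its 35° lean, with the bottom at (325,170) in the side view, and the pin lies in the notch at (307,180). I'll carry it to the green tray and right it by pushing its foot against the far wall.

```bash
cat > tray.py <<'E'
from plan import *
Ct=np.array([494,283,0.]);Rt=Ro.from_euler("z",-11,degrees=True).as_matrix()
def intray():
    s,R=st();p=Rt.T@(s["eef_pos"]-Ct);print("tray frame TCP",p,"zyaw",np.degrees(np.arctan2(R[1,2],R[0,2])),"force tray",Rt.T@s["ft_force"],s["opening"],s["t"])
E
python3 -c "
from tray import *
intray();plan(Ct+Rt@np.array([-8,0,209.]))
for n,P in(('side',[(223.6,134.4),(266.4,131.6),(269,165),(222.4,169)]),):
  c=cam(n);q=onz(c,P,42)[:,:2];print(q,q.mean(0))
"
```

```text
tray frame TCP [ 147.06 -252.92  206.68] zyaw 87.7814730097074 force tray [-0.75  0.49 -4.11] 0.37356705938047374 18.85
pos [590.1    6.67 206.68] zyaw 87.7814730097074 f [-0.64  0.62 -4.11] open 0.37356705938047374 t 18.85
to [486.15 284.53 209.  ] tool shift [ -2.18 114.63 273.62]
[[453.14 374.08]
 [574.41 347.21]
 [544.04 193.3 ]
 [424.64 217.33]] [499.06 282.98]
```

>>> apply_moves --pt "1 0 11.5 27.4 0" --pt "1 0 11.5 27.4 0" --pt "1 0 11.5 27.4 0" --pt "1 0 11.5 27.4 0" --pt "1 0 11.5 27.4 0" --pt "1 0 11.5 27.4 0" --pt "1 0 11.5 27.4 0" --pt "1 0 11.5 27.4 0" --pt "1 0 11.5 27.4 0" --pt "1 0 11.5 27.4 0"

```text
t: 19.9
eef_pos: [485.4, 285.8, 206.1]
tcp_rot: [2.006, 1.569, -2.745]
ft_force: [1.0, 0.0, -3.4]
opening: 0.374
```

>>> apply_moves --pt "1 0 0 0 4.4" --pt "1 0 0 0 4.4" --pt "1 25 0 0 0" --pt "1 25 0 0 0" --pt "1 25 0 0 0" --pt "1 0 0 0 0"

```text
t: 20.5
eef_pos: [484.6, 284.1, 128.6]
tcp_rot: [2.168, 1.564, -2.737]
ft_force: [-0.5, -0.2, -2.7]
opening: 0.374
```

```bash
python3 -c "
from tray import *
intray()
S=cam('side');a=cv2.resize(S['rgb'][70:200,180:320],None,fx=5,fy=4.6,interpolation=cv2.INTER_CUBIC)
cv2.imwrite('pics/c10.png',a[:,:,::-1])"
```

```text
tray frame TCP [ -9.48  -0.76 128.61] zyaw 78.97641613183997 force tray [-0.48 -0.28 -2.71] 0.37393668782046074 20.5
```

View pics/c10.png

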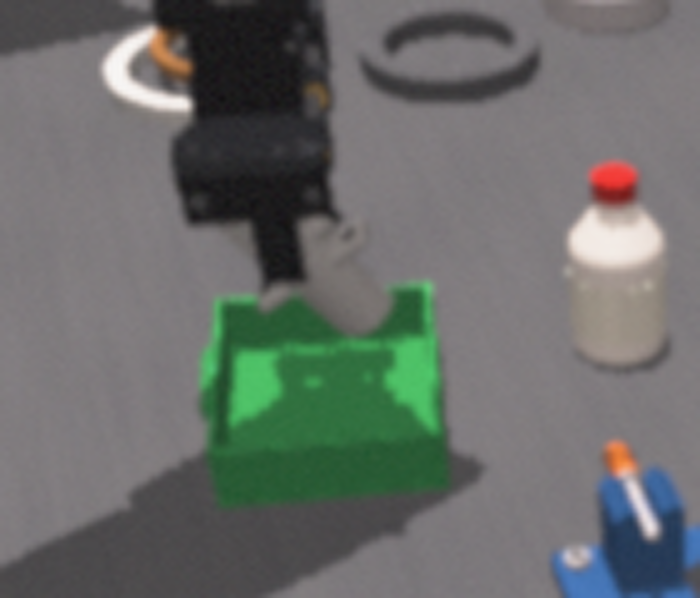

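It is over the tray, leaning, with its foot towards the +x wall. Lowering and pushing.

>>> apply_moves --pt "1 20 0 0 0" --pt "1 20 0 0 0" --pt "1 10 0 0 0" --pt "1 7 0 0 0" --pt "1 0 0 0 0"

```text
t: 21.05
eef_pos: [486.4, 284.9, 75.3]
tcp_rot: [1.991, 1.57, -2.914]
ft_force: [-0.0, -0.3, -3.7]
opening: 0.37
```

>>> apply_moves --pt "1 0 -3 0 0" --pt "1 0 -3 0 0" --pt "1 0 -3 0 0" --pt "1 0 -3 0 0" --pt "1 0 0 0 0"

```text
t: 21.55
eef_pos: [498.6, 282.5, 75.5]
tcp_rot: [-0.896, 1.57, 0.482]
ft_force: [-0.8, -0.6, -4.7]
opening: 0.372
```

```bash
python3 -c "
from tray import *
intray()"
```

```text
tray frame TCP [ 4.62  0.38 75.48] zyaw 78.96088962897053 force tray [-0.64 -0.77 -4.67] 0.3715722981015885 21.55
```

>>> apply_moves --pt "1 3 0 0 0" --pt "1 0 -2 0 0" --pt "1 0 -2 0 0" --pt "1 0 -2 0 0" --pt "1 0 0 0 0"

```text
t: 22.05
eef_pos: [501.8, 281.4, 71.9]
tcp_rot: [1.956, 1.566, -2.948]
ft_force: [-8.5, 2.8, -2.1]
opening: 0.373
```

>>> apply_moves --pt "1 0 -2 0 0" --pt "1 0 -2 0 0" --pt "1 0 -2 0 0" --pt "1 0 0 0 0"

```text
t: 22.45
eef_pos: [507.8, 280.1, 71.9]
tcp_rot: [1.991, 1.566, -2.913]
ft_force: [-9.2, 1.5, -1.4]
opening: 0.378
```

>>> apply_moves --pt "1 0 -2 0 0" --pt "1 0 -2 0 0" --pt "1 0 -2 0 0" --pt "1 0 -2 0 0" --pt "1 0 0 0 0"

```text
t: 22.95
eef_pos: [516.2, 278.6, 71.9]
tcp_rot: [1.993, 1.567, -2.912]
ft_force: [-7.4, 1.1, -2.9]
opening: 0.371
```

>>> apply_moves --pt "1 0 -2 0 0" --pt "1 0 -2 0 0" --pt "1 0 -2 0 0" --pt "1 0 -2 0 0" --pt "1 0 0 0 0"

```text
t: 23.45
eef_pos: [524.5, 277.1, 72.0]
tcp_rot: [1.991, 1.568, -2.913]
ft_force: [-4.2, 0.9, -3.0]
opening: 0.373
```

>>> apply_moves --pt "1 0 -2 0 0" --pt "1 0 -2 0 0" --pt "1 0 0 0 0"

```text
t: 23.75
eef_pos: [528.8, 276.4, 72.0]
tcp_rot: [1.975, 1.569, -2.93]
ft_force: [-5.2, 0.0, -3.0]
opening: 0.373
```

```bash
python3 -c "
from tray import *
intray()
S=cam('side');a=cv2.resize(S['rgb'][95:185,205:305],None,fx=7,fy=6.6,interpolation=cv2.INTER_CUBIC)
cv2.imwrite('pics/c11.png',a[:,:,::-1])
# cylinder silhouette: low-saturation light pixels under the fingers, in the tray
h=S['hsv'];m=((h[...,1]<60)&(h[...,2]>70)).astype(np.uint8)
for y in range(120,172,2): 
  r=''.join('c' if m[y,x] else ('g' if 45<h[y,x,0]<80 and h[y,x,1]>100 else '.') for x in range(215,285)); print(y,r)
"
```

```text
tray frame TCP [35.38  0.13 72.03] zyaw 78.97951865022998 force tray [-5.12 -0.99 -2.99] 0.373126147226532 23.75
120 ccccccccccccccccccccccc............................ccccccccccccccccccc
122 ccccccccccccccccccccccc............................ccccccccccccccccccc
124 ccccccccccccccccccccccc.............................cccccccccccccccccc
126 ccccccccccccccccccccccc.............................cccccccccccccccccc
128 cccccccccccccccccccccccc............................cccccccccccccccccc
130 cccccccccccccccccccccccc............................cccccccccccccccccc
132 ccccccccccccccccccccccccc...........................cccccccccccccccccc
134 ccccccccccc............gg...........................cccccccccccccccccc
136 ccccccccgggggggggggggggggg...................ccc...ccccccccccccccccccc
138 ccccccccgggggggggggggggggggg.cccccccc........ccccccccccccccccccccccccc
140 ccccccc.ggggggggggggggggggggggccccccc........ccccccccccccccccccccccccc
142 ccccccc.ggggggggggggggggggggggg.ccccc........ccccccccccccccccccccccccc
144 ccccccc.gggggggggggggggggggg..ccccccc........ccccccccccccccccccccccccc
146 ccccc.gg
[... 262 characters left out ...]
cccccc.gccccccccccccccccc
154 cccccgggggggggggggggggggggggggggggggg.ccccccccccccc..ccccccccccccccccc
156 cccccggggggggggggggggggggggggggggggggg.cccccccccccc.g.cccccccccccccccc
158 cccccgggggggggggggggggggggggggggggggggg.cccccccccc.gg.cccccccccccccccc
160 cccccc.gggggggggggggggggggggggggggggggggg.cccc..ggggg.cccccccccccccccc
162 cccccccgggggggggggggggggggggggggggggggggggggggggggggggcccccccccccccccc
164 cccccccgggggggggggggggggggggggggggggggggggggggggggggggcccccccccccccccc
166 cccccccgggggggggggggggggggggggggggggggggggggggggggggggcccccccccccccccc
168 cccccccggggggggggggggggggggggggggggggggggggggggggggggg.ccccccccccccccc
170 ccccccc.gggggggggggggggggggggggggggggggggggggggggggggg.ccccccccccccccc
```

>>> apply_moves --pt "1 0 -2 0 0" --pt "1 0 -2 0 0" --pt "1 0 0 0 0"

```text
t: 24.1
eef_pos: [533.0, 275.7, 72.2]
tcp_rot: [1.893, 1.57, -3.012]
ft_force: [-4.8, 0.1, -3.5]
opening: 0.371
```

>>> apply_moves --pt "1 0 5 0 0" --pt "1 0 10 0 0" --pt "1 0 10 0 0" --pt "1 1 0 0 0" --pt "1 0 0 0 0"

```text
t: 24.6
eef_pos: [508.8, 280.7, 71.4]
tcp_rot: [-1.025, 1.57, 0.354]
ft_force: [-0.1, 0.3, -4.6]
opening: 0.367
```

>>> apply_moves --pt "1 1 0 0 0" --pt "1 1 0 0 0" --pt "1 0 0 0 0"

```text
t: 24.9
eef_pos: [509.0, 280.4, 69.1]
tcp_rot: [1.782, 1.571, -3.123]
ft_force: [-0.1, -0.1, -3.6]
opening: 0.37
```

>>> apply_moves --pt "1 0.7 0 0 0" --pt "1 0.7 0 0 0" --pt "1 0 0 0 0"

```text
t: 25.2
eef_pos: [509.1, 280.5, 68.1]
tcp_rot: [-1.064, 1.57, 0.315]
ft_force: [-0.2, -0.2, -0.2]
opening: 0.371
```

>>> apply_moves --pt "1 0.7 0 0 0" --pt "1 0 0 0 0"

```text
t: 25.4
eef_pos: [509.3, 280.5, 67.9]
tcp_rot: [-1.075, 1.569, 0.304]
ft_force: [-0.4, -1.9, 6.3]
opening: 0.367
```

On the floor. One more light press to level it, then a slow release.

>>> apply_moves --pt "1 0.6 0 0 0" --pt "1 0 0 0 0" --pt "0.62 0 0 0 0" --pt "0.6 0 0 0 0" --pt "0.58 0 0 0 0" --pt "0.55 0 0 0 0" --pt "0.5 0 0 0 0" --pt "0.4 0 0 0 0" --pt "0.3 0 0 0 0" --pt "0.3 0 0 0 0"

```text
t: 26.4
eef_pos: [508.9, 280.5, 66.6]
tcp_rot: [0.641, 1.571, 2.02]
ft_force: [0.1, 0.1, 0.1]
opening: 0.673
```

>>> apply_moves --pt "0.3 -5 0 0 0" --pt "0.3 -15 0 0 0" --pt "0.3 -25 0 0 0" --pt "0.3 -35 0 0 0" --pt "0.3 -35 0 0 0" --pt "0.3 -30 0 0 0" --pt "0.3 0 20 -30 0" --pt "0.3 0 20 -30 0" --pt "0.3 0 20 -30 0" --pt "0.3 0 0 0 0"

```text
t: 27.4
eef_pos: [430.0, 201.6, 212.2]
tcp_rot: [2.197, 1.57, -2.709]
ft_force: [-0.1, -0.2, 0.6]
opening: 0.704
```

```bash
python3 -c "
from tray import *
intray()
S=cam('side');T=cam('top')
c=lambda C,x,y,w,h,W,H: cv2.resize(C['rgb'][y:y+h,x:x+w],(W,H),interpolation=cv2.INTER_CUBIC)
a=np.hstack([c(S,205,100,150,135,400,360),c(T,140,135,200,180,400,360)])
cv2.imwrite('pics/c12.png',a[:,:,::-1])"
```

```text
tray frame TCP [-47.29 -92.08 212.18] zyaw 78.92841532473375 force tray [-0.05 -0.18  0.65] 0.7038244580886969 27.4
```

The picture limit is reached, so I check numerically: the grey silhouette in the tray against the projected upright cylinder, and the knob's position.

```bash
python3 -c "
from tray import *
S=cam('side')
B=np.array([509,280.5,4.])
print('axis pred',[proj(S,B+[0,0,z])[0] for z in(0,45,105)])
h=S['hsv'];g=lambda y,x:45<h[y,x,0]<80 and h[y,x,1]>100
for y in range(104,176,2): print(y,''.join('g' if g(y,x) else ('#' if h[y,x,2]>150 else '+' if h[y,x,2]>105 else '.') for x in range(215,285)))
k=cen(mask(S,(6,120,100),(18,255,255),(280,150,340,200)))
print('knob',k,'pred',proj(S,W([-24,84,58])),proj(S,W([-24,26,58])))
"
```

```text
axis pred [array([250.83, 159.62]), array([248.86, 146.87]), array([246.05, 128.69])]
104 ..........++++++++++++++++++++++++++++++++++++++++++++++++++++++++++++
106 .........+++++++++++++++++++++++++++++++++++++++++++++++++++++++++++++
108 .......+++++++++++++++++++++++++++++++++++++++++++++++++++++++++++++++
110 .......+++++++++++++++++++++++++++++++++++++++++++++++++++++++++++++++
112 ...+++++++++++++++++++++++++++++++++++++++++++++++++++++++++++++++++++
114 ...+++++++++++++++++++++++++++++++++++++++++++++++++++++++++++++++++++
116 ....++++++++++++++++++++++++++++++++++++++++++++++++++++++++++++++++++
118 ....++++++++++++++++++++++++++++++++++++++++++++++++++++++++++++++++++
120 .....+++++++++++++++++++++++++++++++++++++++++++++++++++++++++++++++++
122 .....+++++++++++++++++++++++++++++++++++++++++++++++++++++++++++++++++
124 ......++++++++++++++++++++++++++++++++++++++++++++++++++++++++++++++++
126 ......+++++++++++++++++++++++++++######+++++++++++++++++++++++++++++++
128 .....+++++++++++++++++++++++############++++++++++++++++++++++++++++++
130 ++++++++++++++++++++++++++++#######
[... 1063 characters left out ...]
gggggg++++++++++++++++
160 ++++++.ggggggggggggggggggggggggg+.+++++++...+ggggggggg++++++++++++++++
162 +++++++gggggggggggggggggggggggggg++++++++++ggggggggggg++++++++++++++++
164 +++++++ggggggggggggggggggggggggggggggggggggggggggggggg++++++++++++++++
166 +++++++ggggggggggggggggggggggggggggggggggggggggggggggg.+++++++++++++++
168 +++++++ggggggggggggggggggggggggggggggggggggggggggggggg.+++++++++++++++
170 +++++++.gggggggggggggggggggggggggggggggggggggggggggggg.+++++++++++++++
172 +++++++.gggggggggggggggggggggggggggggggggggggggggggggg..++++++++++++++
174 ++++++++gggggggggggggggggggggggggggggggggggggggggggggg..++++++++++++++
knob (array([303.24, 168.93]), 29.0) pred [[303.44 171.38]] [[309.75 186.04]]
```

The silhouette is upright, with parallel barrel edges following the projected vertical and both ears level at rows 146–148. The knob is still where it was parked.

```bash
python3 -c "
from cell import env
print(env.job_done())"
```

```text
the job is handed in; nothing more can be done
None
```

I drew the pin and parked it in the notch, and the cylinder passed its stroke test. It now stands upright on its closed end in the green tray. I handed the job in at about 27 s of robot time; it reports no verdict.

- **Pin:** it went straight down into the slot and touched the floor with about 6 N at the expected depth. In the last side picture its knob was within about 2.5 px of where it should be, and it had not moved.
- **Push-rod:** drag stayed at about 5 N past 17 mm, where a bad rod would have read about 16 N. It then met a solid stop at about 26 mm, and I pressed that to about 15 N.
- **Cylinder:** it came out of the socket at its 35° lean. I righted it by pushing its foot against the tray's far inner wall (about 9 N at most), set it down, pressed lightly and let go.
- **Last check:** the side-camera silhouette shows it upright, with both ears level and the arm clear of it. I checked this from pixel values, because the viewer refused the final picture after 12.
- **Disagreement:** the two cameras differed by about 5 mm on the stand's position. I used the average, and the contact readings agreed with it.

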